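# Step the sauce-cup bin open with its lever and ease the lid shut

## Task

Press down the front lever of the wider of the two steel sauce-cup bins until its lid is fully open, and hold it open for three seconds so that the cook can take a cup. Then ease the lever back up slowly, taking two seconds or more, so that the lid comes down without slamming, and move clear with the lid shut. Work the lid by its lever only, without grasping anything, and leave the narrow bin shut and the squeeze bottle, shaker and ramekin where they stand.

Things in the scene. Friction and masses are not known exactly. Their poses are not given: they have to be found in the camera images.
- wide_bin: The wider stainless countertop bin, fixed, 170 mm wide (y), 200 mm deep (x), 115 mm high; origin at the centre of its underside, its own z up, its own -x is the front, where a black lever pad sticks out of a dark slot towards the robot. Steel lid on top, hinged along the far (+x) edge.
- wide_lid_angle (a joint): Opening angle of the wide bin's lid, rad: 0 shut, 1.1 fully open (its stop). Coupled rigidly to the lever: lid angle = 2.29 x angle by which the lever is pressed (0 to 0.48 rad). The lid's weight (0.25 to 0.5 kg, plate 162 mm long) drives it shut and the lever up; nothing else holds it, and let go it slams in well under half a second.
- wide_lid: The wide bin's lid: a steel plate 162 x 174 x 5 mm; origin at the middle of its hinge edge (100 mm behind the bin's centre, 118 mm above the counter), its own -x runs from the hinge to its free front edge. To be moved by the lever only, not touched.
- wide_lever: Lever of the wide bin: a dark steel bar with a black press pad on its end, 44 mm (x) by 60 mm (y), 10 mm thick. Origin on its pivot, 80 mm in front of the bin's centre, 72 mm above the counter; the pad's middle is 110 mm out from it. At rest the lever slopes up to the pad at 0.24 rad, fully pressed it slopes down as much, the pad tilting with it. Axes parallel to the bin's at rest.
- wide_pad_top (a point): Centre of the upper face of the wide bin's pad, where to press: at rest 104 mm above the counter and 185 mm in front of the bin's centre; 52 mm lower when fully pressed. Pressing takes about 4 to 10 N and the pad follows the finger back up by itself. The housing's front face is 85 mm behind this point.
- narrow_bin: The narrower stainless countertop bin, fixed, 110 mm wide (y), 200 mm deep (x), 115 mm high; origin at the centre of its underside, its own z up, its own -x is the front, where a black lever pad sticks out of a dark slot towards the robot. Steel lid on top, hinged along the far (+x) edge. Its lever and pad look the same as the wide bin's. To be left shut. Which bin is on the left and which on the right varies.
- narrow_lid_angle (a joint): Opening angle of the narrow bin's lid, rad: 0 shut; must stay shut.
- squeeze_bottle: White squeeze bottle with a pointed nozzle, 60 mm across, 183 mm tall, loose, standing outside the bins on the robot's left (+y); origin at the centre of its underside. To be left alone.
- shaker: Steel shaker, 64 mm across, 102 mm tall, loose, outside the bins on the robot's right (-y); origin at the centre of its underside. To be left alone.
- ramekin: White ceramic ramekin, 68 mm across, 40 mm tall, loose, standing between the two levers; origin at the centre of its underside. To be left alone.

How it is judged (in metres and radians):
On the way, in this order (a step that is already met when the one before it is completed fails the run):
1. the wide bin's lid is fully open, held up by the fingers on its lever, for two seconds (value of joint wide_lid_angle above 0.93 rad and contact force between the fingers and wide_lever above 0.5 N), for 2 s.
2. the wide bin's lid is shut again (value of joint wide_lid_angle below 0.04 rad), for 0.2 s.
At the end, for the whole second after the job is handed in: Both lids are shut (within 0.04 rad), and the squeeze bottle, shaker and ramekin stand upright within 30 mm of where they began (value of joint each of wide_lid_angle, narrow_lid_angle below 0.04 rad and distance of each of squeeze_bottle, shaker, ramekin from where it was at the start of the episode below 0.03 m and angle between each of squeeze_bottle, shaker, ramekin's own z axis and vertical below 0.2 rad); the robot touches nothing.
It fails at once if the wide bin's lid slams or drops (closes faster than 1.5 rad/s while still more than 0.08 rad open) (velocity of joint wide_lid_angle below -1.5 rad/s and value of joint wide_lid_angle above 0.08 rad).
It fails at once if the narrow bin's lid is raised (value of joint narrow_lid_angle above 0.1 rad).
It fails at once if the robot pushes on the wide bin's lid itself instead of its lever (contact force between any of the fingers, the arm and wide_lid above 2 N).
It fails at once if the squeeze bottle, shaker or ramekin is moved more than 30 mm, tipped or lifted (distance of any of squeeze_bottle, shaker, ramekin from where it was at the start of the episode above 0.03 m or angle between any of squeeze_bottle, shaker, ramekin's own z axis and vertical above 0.3 rad or height (world z) of any of squeeze_bottle, shaker, ramekin above 0.015 m).
It also fails if it takes over 48 s, if anything falls off the work surface, if the arm or the gripper's body presses on something with over 40 N, if the wrist force passes 120 N, or if a joint passes its speed limit or range.

## Robot

A 6-joint arm with a two-finger parallel gripper is mounted at the origin on the work surface. World frame = base frame: x ahead of the robot, y to its left, z up, the work surface at z = 0. Lengths are in mm, angles in rad, forces in N, time in s.
With the tool pointing down it reaches from about 325 to 925 mm from the base axis. Payload 3.1 kg.
Tool frame: the origin (TCP) lies midway between the tips of the shut fingers; the grasp point (between the pads) lies 19 mm behind it (robot.tcp_to_grasp is the z of the grasp point in the tool frame, in mm); z points along the fingers, x is the direction in which the jaws open and shut, and the axes are right-handed (so a half turn about z gives the same grasp; the last joint's range is limited). The gripper opens to 85 mm and grips with 20 to 120 N. Pads are 22 mm wide; open, the fingers measure 114 mm over their backs; the gripper's body (76 mm by 85 mm) begins 54 mm behind the grasp point. The pads swing forward as they close: fully open they stand 13 mm farther back than shut.
Start: joints at [-1.372, 0.217, 1.613, -0, 1.311, -0.112], TCP at [191.159, -595.061, 231.3] pointing down, gripper open.
Joint ranges: [-2.75, 2.75], [-0.78, 2.1], [0.31, 2.55], [-1.13, 4.27], [0.13, 2.63], [-2.58, 2.58]. Speed limits (rad/s): [2.79, 2.79, 3.14, 3.14, 3.14, 3.14].

## Interface

Orientations are given as a unit quaternion [w, x, y, z].
In Python, from bench import robot, optics, find_in, mark_of gives the robot as it stands. The module is installed in compiled form; this text tells all that it offers.
- The arm moves only by the tool carry_out, never from a script. Its argument "series" is a list of rows, each a list of 5 numbers: the shift along the tool's x, y, z in cm, then the turn about the tool's z in rad, then the opening, from 0 (shut) to 1 (fully open). In form: [[tx, ty, tz, turn, hand], ...]. A call has 1 to 20 rows; each row shifts and turns the pose as measured when the row begins, along the tool's axes as they then stand; what a row does not reach is not made up. A row lasts 1/10 s, in which the tool goes at most 50 mm and 8.59 degrees, less where a joint would pass 70% of its speed; a pose out of reach is approached as far as the arm can. A call with a gripper value outside its range is refused whole. The fingers move at their own pace and stop on an object; "grip_force" is the grip in N (left out, the last holds). Time passes only in rows, so rows that do not move let the fingers close. It gives the time, the measured TCP pose, the force and the opening at its end, in the units of the state.
- robot.sense(): the state, without advancing time (a new reading comes with each control period).
- optics.grab_frame(name): name is "scene" or "top" or "wrist"; returns the picture (384x512x3 uint8, blue, green, red); there is no depth.
- optics.camera_model(name): a dict with "K" (3x3 intrinsics, pixels), "origin" and "orientation" of the camera in the world. Camera axes: x right, y up, looking along -z (the intrinsics and any distortion apply to the point x, -y, -z); pixel columns grow to the right and rows downward; lengths in mm; the calibration is good to about 2 mm. A picture is of the moment at which its call begins: read the wrist's pose just before it. camera_model takes no time and is no camera call; for the wrist camera it gives the pose at the moment of the call.
- robot.job_done(): hands the job in, once; it reports no verdict.
Trained networks look in the newest picture that a camera, given by its name, has taken for a name from the list of things; names that differ only in an ending like _2 or _b are one class to them, and where a whole thing is asked for, a point or a joint stands for the part that bears it (a point fixed in the world has none). Each returns a list of dicts, best first, with "score" (0 to 1); they miss things now and then, are a little off and sometimes report something else, mostly with a low value. They report only what shows in the picture. A call takes as long as a camera call.
- find_in(camera, name): "point" ([row, column] in pixels, amid what is visible of it).
- mark_of(camera, name): "point" ([row, column] in pixels: a listed point, or the origin of a listed thing).
The state is a dict: "t": time; "qpos": joint angles; "qvel": joint speeds; "tau": joint torques, N m; "tool_pos": TCP position; "orientation": TCP orientation; "contact_force": force on the tool from outside, world axes, zero at the start; "moment": the same for the moment, N m; "finger_gap": finger opening in mm.
Only numpy, scipy, OpenCV 4.12 (cv2) and the standard library are available. Lean on these libraries where they do the work, as an engineer would, in place of code of your own. Each camera call takes 0.05 s, during which the arm holds its last target.

## Working session

There is one attempt and no reset: what is moved stays moved. The work goes in short steps, Python scripts to look and compute and a tool call to move; the robot and the scene stay as the last step left them, time stands still between calls to the robot, and variables do not carry over. Pictures are saved under pics/ and viewed, and the job is handed in when it is done.

Besides the shell and the picture viewer there is one more tool, called by a JSON object that holds its "op" and its "data". carry_out: Moves the arm, as the interface text tells. Its arguments: {"type":"object","properties":{"series":{"type":"array","items":{"type":"array","items":{"type":"number"}}},"grip_force":{"type":"number"}},"required":["series"]}

```bash
mkdir -p pics
python3 - <<'E'
from bench import robot, optics, find_in, mark_of
import cv2,json
s=robot.sense()
print(s['t'],s['tool_pos'],s['orientation'],s['finger_gap'],s['contact_force'])
for c in ['scene','top']:
    im=optics.grab_frame(c); cv2.imwrite(f'pics/{c}0.png',im)
    m=optics.camera_model(c); print(c,m)
    for n in ['wide_pad_top','wide_bin','narrow_bin','ramekin','squeeze_bottle','shaker','wide_lever']:
        print(n,[(d['point'],round(d['score'],2)) for d in mark_of(c,n)[:3]])
print(robot.sense()['t'])
E
```

```text
0.0 [ 191.00317912 -594.23473149  229.94497908] [-0.00083983  0.80801849 -0.58915584 -0.00089313] 85.16546592105178 [ 0.21257611 -0.49863555 -0.18924715]
scene {'K': array([[389.34786384,   0.        , 257.49662147],
       [  0.        , 389.34786384, 191.84826853],
       [  0.        ,   0.        ,   1.        ]]), 'origin': array([1317.94795907,  189.75182145, 1132.59443128]), 'orientation': array([0.58871   , 0.18049802, 0.24274579, 0.74961022])}
wide_pad_top [([171.5, 333.0], 0.58)]
wide_bin [([237.4, 309.8], 0.89)]
narrow_bin [([198.6, 202.9], 0.79)]
ramekin [([177.4, 272.0], 0.51)]
squeeze_bottle [([213.5, 378.4], 0.98)]
shaker [([171.5, 156.8], 0.72)]
wide_lever []
top {'K': array([[459.40383885,   0.        , 253.75384106],
       [  0.        , 459.40383885, 193.87140577],
       [  0.        ,   0.        ,   1.        ]]), 'origin': array([ 445.19946495,  -13.30594528, 1503.71634318]), 'orientation': array([ 0.71353151,  0.04013524, -0.03796924, -0.69844132])}
wide_pad_top [([230.3, 180.6], 0.57)]
wide_bin [([175.3, 193.8], 0.71)]
narrow_bin [([191.3, 311.9], 0.57), ([214.4, 371.9], 0.41)]
ramekin [([233.5, 248.4], 0.57)]
squeeze_bottle [([210.1, 128.7], 0.85)]
shaker [([213.9, 370.8], 0.58)]
wide_lever [([192.9, 189.2], 0.84)]
0.8
```

View pics/scene0.png

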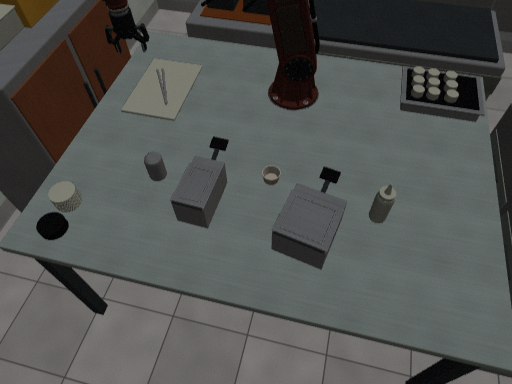

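View pics/top0.png

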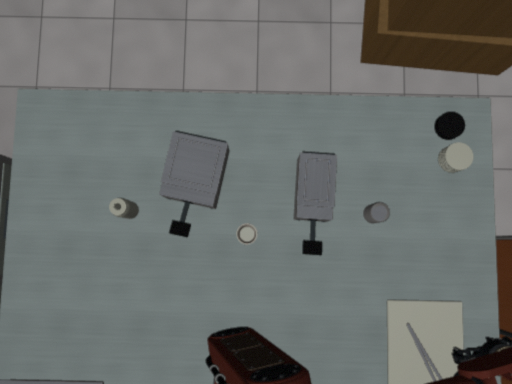

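```bash
cat > h.py <<'E'
import numpy as np
from scipy.spatial.transform import Rotation as R
from scipy.optimize import least_squares
def rot(q): return R.from_quat([q[1],q[2],q[3],q[0]]).as_matrix()
def ray(m,p):
    K=m['K']; d=np.array([(p[1]-K[0,2])/K[0,0],-(p[0]-K[1,2])/K[1,1],-1.]); return np.array(m['origin']),rot(m['orientation'])@d
def at_z(m,p,z):
    o,d=ray(m,p); return o+d*(z-o[2])/d[2]
def proj(m,P):
    c=rot(m['orientation']).T@(np.asarray(P)-m['origin']); K=m['K']
    return [K[1,2]+K[1,1]*(-c[1])/(-c[2]), K[0,2]+K[0,0]*c[0]/(-c[2])]
E
python3 - <<'E'
from h import *
from bench import optics
T=optics.camera_model('top');S=optics.camera_model('scene')
for n,t,s,z in [('pad',(230.3,180.6),(171.5,333),104),('wide',(175.3,193.8),(237.4,309.8),0),('narrow',(191.3,311.9),(198.6,202.9),0),('ram',(233.5,248.4),(177.4,272),0),('bottle',(210.1,128.7),(213.5,378.4),0),('shaker',(213.9,370.8),(171.5,156.8),0),('lever',(192.9,189.2),(0,0),72)]:
    print(n,at_z(T,t,z).round(),at_z(S,s,z).round())
E
```

```text
pad [484. 213. 104.] [478. 225. 104.]
wide [670. 193.   0.] [684. 191.   0.]
narrow [ 625. -198.    0.] [ 619. -200.    0.]
ram [482.   8.   0.] [472.  16.   0.]
bottle [550. 402.   0.] [539. 403.   0.]
shaker [ 554. -392.    0.] [ 543. -407.    0.]
lever [603. 195.  72.] [ -281. -1608.    72.]
```

The top view shows the wide bin at left (lid centre about row 168, col 195) with its pad at (229,180). The narrow bin is at right with its pad at (247,313), and the ramekin is at (234,247) between the levers. I'll refine the pad position and bin yaw by segmentation.

Run:
```python
from h import *
from bench import optics
import cv2
T=optics.camera_model('top');S=optics.camera_model('scene')
ti=cv2.imread('pics/top0.png');si=cv2.imread('pics/scene0.png')
def pad(im,c,h=14):
    r0,c0=c; sub=im[r0-h:r0+h,c0-h:c0+h].max(2); m=(sub<28).astype('uint8')
    n,l,st,ce=cv2.connectedComponentsWithStats(m); k=1+np.argmax(st[1:,4]); 
    ys,xs=np.where(l==k); rect=cv2.minAreaRect(np.stack([xs,ys],1).astype('float32'))
    return ce[k][::-1]+[r0-h,c0-h],st[k,4],rect
for nm,ct,cs in [('wide',(229,180),(175,330)),('narrow',(247,313),(144,219))]:
    a=pad(ti,ct);b=pad(si,cs); print(nm,a,b); print(at_z(T,a[0],104).round(1),at_z(S,b[0],104).round(1))
    if nm=='wide': pa,pb=a[0],b[0]
c=lambda im,r,cc,h:cv2.resize(im[r-h:r+h,cc-h:cc+h],(600,600),interpolation=cv2.INTER_CUBIC)
cv2.imwrite('pics/tc.png',c(ti,190,195,75));
cv2.imwrite('pics/sc.png',c(si,215,310,60))
```

```text
wide (array([228.09545455, 179.66363636]), np.int32(220), ((13.676470756530762, 12.794116973876953), (17.70509910583496, 12.854386329650879), 14.03624439239502)) (array([174.95215311, 329.61722488]), np.int32(209), ((13.199999809265137, 14.899999618530273), (18.024980545043945, 13.597793579101562), 18.434947967529297))
[491.  215.7 104. ] [495.3 215.8 104. ]
narrow (array([247.19909502, 312.08597285]), np.int32(221), ((13.254425048828125, 14.18362808227539), (17.82709312438965, 12.572091102600098), 3.814074993133545)) (array([143.40935673, 218.5497076 ]), np.int32(171), ((13.5, 13.5), (16.24988555908203, 10.914102554321289), 14.03624439239502))
[ 441.9 -187.3  104. ] [ 445.1 -186.4  104. ]
```

View pics/tc.png

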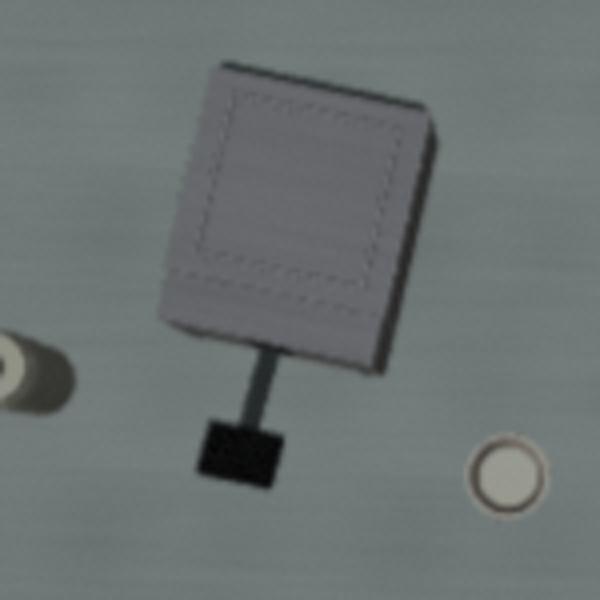

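View pics/sc.png

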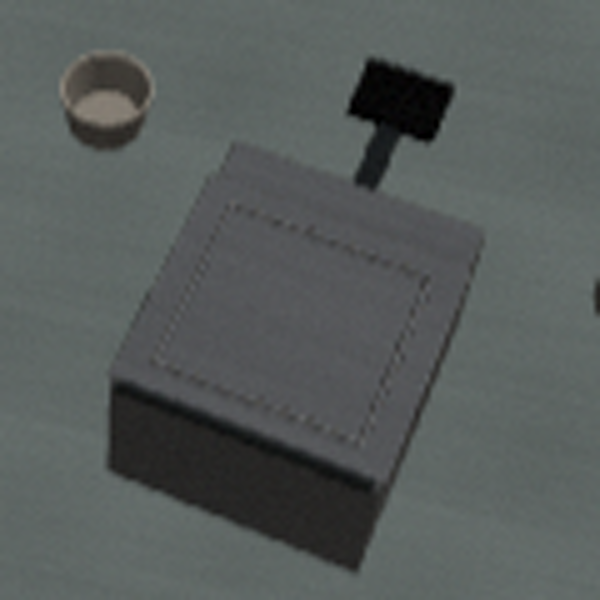

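Run:
```python
from h import *
from bench import optics,robot
T=optics.camera_model('top');S=optics.camera_model('scene')
f=lambda x,y:(115+y/4,120+x/4)
P=[at_z(T,f(*p),119)[:2] for p in [(220,68),(428,106),(162,318),(382,373)]]
g=lambda x,y:(155+y/5,250+x/5)
Q=[at_z(S,g(*p),119)[:2] for p in [(378,485),(112,378),(485,238),(232,143)]]
for A in (P,Q):
    A=np.array(A);print(A.round(0).tolist()); b=(A[0]+A[1])/2;fr=(A[2]+A[3])/2;d=fr-b;print('yaw',np.degrees(np.arctan2(-d[1],-d[0])),'size',np.linalg.norm(d),np.linalg.norm(A[0]-A[1])); 
    d/=np.linalg.norm(d);print('pad est',b+d*285, fr+d*85)
s=robot.sense();M=rot(s['orientation']);print(M.round(3))
d=np.array([492,216,200])-s['tool_pos'];print(M.T@d/10)
d=np.array([400,-300,230])-s['tool_pos'];print(M.T@d/10)
d=np.array([492,216,200])-[400,-300,230];print(M.T@d/10)
```

```text
[[785.0, 239.0], [759.0, 78.0], [591.0, 275.0], [553.0, 107.0]]
yaw -9.240109407029719 size 202.9871297351374 163.11515704777742
pad est [490.79599441 204.48219387] [487.84762537 204.96184381]
[[787.0, 243.0], [754.0, 79.0], [603.0, 283.0], [567.0, 116.0]]
yaw -11.74230916344189 size 189.75714481779633 166.83413196559695
pad est [491.68671557 218.95110337] [501.71521646 216.86657651]
[[ 0.306 -0.952  0.   ]
 [-0.952 -0.306 -0.   ]
 [ 0.    -0.    -1.   ]]
[-68.02245106 -53.44792279   3.12828308]
[-21.70839986 -28.90736      0.13338092]
[-46.31405121 -24.54056278   2.99490215]
```

{"op": "carry_out", "data": {"series": [[-2.2, -2.9, 0, 0, 0], [-2.2, -2.9, 0, 0, 0], [-2.2, -2.9, 0, 0, 0], [-2.2, -2.9, 0, 0, 0], [-2.2, -2.9, 0, 0, 0], [-2.2, -2.9, 0, 0, 0], [-2.2, -2.9, 0, 0, 0], [-2.2, -2.9, 0, 0, 0], [-2.2, -2.9, 0, 0, 0], [-2.2, -2.9, 0, 0, 0], [-3.5, -1.9, 0, 0, 0], [-3.5, -1.9, 0, 0, 0], [-3.5, -1.9, 0, 0, 0], [-3.5, -1.9, 0, 0, 0], [-3.5, -1.9, 0, 0, 0], [-3.5, -1.9, 0, 0, 0], [-3.5, -1.9, 0, 0, 0], [-3.5, -1.9, 0, 0, 0], [-3.5, -1.9, 0, 0, 0], [0, 0, 0, 0, 0]]}}

```text
t: 2.8
tool_pos: [479.8, 77.2, 233.5]
orientation: [-0.001, 0.806, -0.591, 0.008]
contact_force: [0.0, -0.0, 0.4]
finger_gap: -0.1
```

{"op": "carry_out", "data": {"series": [[-2.6, -1.1, 0, 0, 0], [-2.6, -1.1, 0, 0, 0], [-2.6, -1.1, 0, 0, 0], [-2.6, -1.1, 1, 0, 0], [-2.6, -1.1, 2, 0, 0], [0, 0, 2, 0, 0], [0, 0, 1, 0, 0], [0, 0, 0, 0, 0]]}}

```text
t: 3.6
tool_pos: [497.0, 219.1, 173.2]
orientation: [-0.002, 0.806, -0.591, 0.011]
contact_force: [-0.2, -0.7, -0.8]
finger_gap: -0.4
```

Run:
```python
from h import *
from bench import robot, optics, find_in, mark_of
import cv2
s=robot.sense();print(s['t'],s['tool_pos'],rot(s['orientation']).round(3).tolist(),s['contact_force'])
P={}
for c in ['wrist','top','scene']:
    m=optics.camera_model(c); im=optics.grab_frame(c); cv2.imwrite(f'pics/{c}1.png',im)
    r=mark_of(c,'wide_pad_top'); print(c,[(d['point'],round(d['score'],2),at_z(m,d['point'],104).round()) for d in r[:3]], 'pad (492,216) projects',np.round(proj(m,[492,216,104])),'tcp',np.round(proj(m,s['tool_pos'])))
```

```text
3.6 [497.02842589 219.06833784 173.18708585] [[0.3, -0.954, 0.02], [-0.954, -0.3, -0.01], [0.016, -0.016, -1.0]] [-0.18489699 -0.65406037 -0.77579812]
wrist [([217.0, 260.4], 0.92, array([491., 213., 104.]))] pad (492,216) projects [215. 256.] tcp [255. 255.]
top [([229.0, 180.8], 0.61, array([488., 212., 104.]))] pad (492,216) projects [228. 180.] tcp [225. 175.]
scene [([173.7, 330.6], 0.61, array([489., 218., 104.]))] pad (492,216) projects [174. 330.] tcp [162. 334.]
```

View pics/wrist1.png

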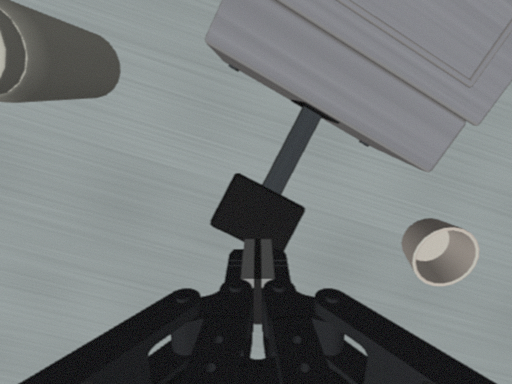

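View pics/scene1.png

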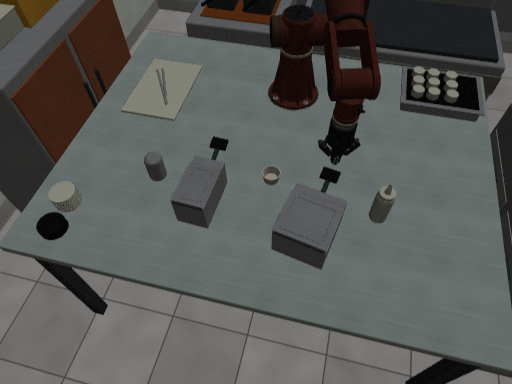

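The pad shows in the wrist view at (217,260), and all three cameras agree it lies near (491,214). The tool is over it and clear of the lid. Next I'll make a small correction, descend and touch the pad.

{"op": "carry_out", "data": {"series": [[0.2, 0.8, 1.0, 0, 0], [0, 0, 1.5, 0, 0], [0, 0, 1.5, 0, 0], [0, 0, 1, 0, 0], [0, 0, 0.5, 0, 0], [0, 0, 0, 0, 0]]}}

```text
t: 4.5
tool_pos: [493.0, 213.2, 120.2]
orientation: [-0.006, 0.806, -0.592, 0.014]
contact_force: [0.4, 0.6, 0.6]
finger_gap: -0.1
```

{"op": "carry_out", "data": {"series": [[0, 0, 0.4, 0, 0], [0, 0, 0.4, 0, 0], [0, 0, 0.3, 0, 0], [0, 0, 0.3, 0, 0], [0, 0, 0.3, 0, 0], [0, 0, 0.3, 0, 0], [0, 0, 0.3, 0, 0], [0, 0, 0.3, 0, 0], [0, 0, 0.3, 0, 0], [0, 0, 0.3, 0, 0]]}}

```text
t: 5.5
tool_pos: [498.1, 214.9, 96.1]
orientation: [-0.008, 0.806, -0.592, 0.016]
contact_force: [-2.3, 0.9, 6.7]
finger_gap: 0.3
```

{"op": "carry_out", "data": {"series": [[0, 0.1, 0.3, 0, 0], [0, 0.1, 0.3, 0, 0], [0, 0.1, 0.3, 0, 0], [0, 0.1, 0.3, 0, 0], [0, 0.1, 0.3, 0, 0], [0, 0.1, 0.3, 0, 0], [0, 0.1, 0.3, 0, 0], [0, 0.1, 0.3, 0, 0], [0, 0.1, 0.3, 0, 0], [0, 0.1, 0.3, 0, 0]]}}

```text
t: 6.5
tool_pos: [495.8, 215.3, 79.7]
orientation: [-0.013, 0.806, -0.592, 0.018]
contact_force: [-1.9, -1.3, 5.8]
finger_gap: 0.3
```

{"op": "carry_out", "data": {"series": [[0, 0.1, 0.35, 0, 0], [0, 0.1, 0.35, 0, 0], [0, 0.1, 0.35, 0, 0], [0, 0.1, 0.35, 0, 0], [0, 0.1, 0.35, 0, 0], [0, 0.1, 0.35, 0, 0], [0, 0.1, 0.35, 0, 0], [0, 0.1, 0.35, 0, 0], [0, 0.1, 0.35, 0, 0], [0, 0.1, 0.35, 0, 0]]}}

```text
t: 7.5
tool_pos: [496.9, 215.2, 55.4]
orientation: [-0.019, 0.806, -0.591, 0.024]
contact_force: [0.6, -2.1, 4.9]
finger_gap: 0.2
```

Run:
```python
from bench import robot, optics
import cv2
s=robot.sense();print(s['t'],s['tool_pos'],s['contact_force'])
cv2.imwrite('pics/scene2.png',optics.grab_frame('scene'))
cv2.imwrite('pics/wrist2.png',optics.grab_frame('wrist'))
```

```text
7.5 [496.91937689 215.16653696  55.3532263 ] [ 0.63034233 -2.06815393  4.8755892 ]
```

View pics/scene2.png

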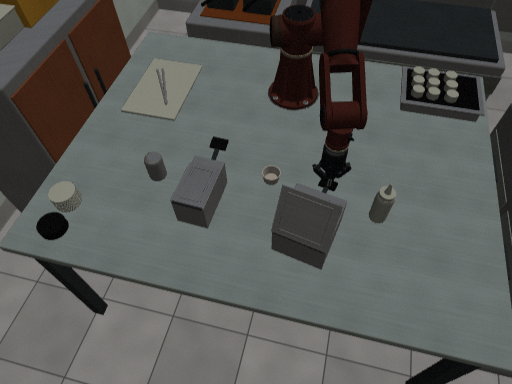

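View pics/wrist2.png

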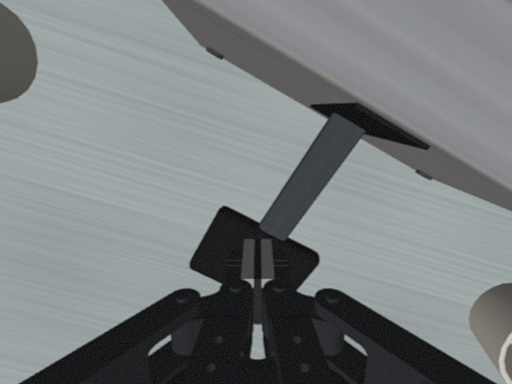

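The lid is up in the scene view, and the fingers sit on the pad (wrist view around (250,258)). I'll press a little further and hold.

{"op": "carry_out", "data": {"series": [[0, 0.1, 0.3, 0, 0], [0, 0.1, 0.2, 0, 0], [0, 0.1, 0.15, 0, 0], [0, 0.05, 0.15, 0, 0], [0, 0.05, 0.15, 0, 0], [0, 0.05, 0.15, 0, 0], [0, 0.05, 0.15, 0, 0], [0, 0.05, 0.15, 0, 0], [0, 0.05, 0.15, 0, 0], [0, 0.05, 0.15, 0, 0]]}}

```text
t: 8.6
tool_pos: [497.2, 215.1, 54.9]
orientation: [-0.02, 0.806, -0.591, 0.025]
contact_force: [-3.8, -2.6, 12.3]
finger_gap: 0.2
```

{"op": "carry_out", "data": {"series": [[0, 0.05, 0.15, 0, 0], [0, 0.05, 0.15, 0, 0], [0, 0.05, 0.15, 0, 0], [0, 0.05, 0.15, 0, 0], [0, 0.05, 0.15, 0, 0], [0, 0.05, 0.15, 0, 0], [0, 0.05, 0.15, 0, 0], [0, 0.05, 0.15, 0, 0], [0, 0.05, 0.15, 0, 0], [0, 0.05, 0.15, 0, 0]]}}

```text
t: 9.6
tool_pos: [497.2, 215.1, 54.9]
orientation: [-0.02, 0.807, -0.59, 0.026]
contact_force: [-4.9, -1.7, 12.1]
finger_gap: -0.2
```

Run:
```python
from bench import robot, optics
import cv2
s=robot.sense();print(s['t'],s['tool_pos'],s['contact_force'])
cv2.imwrite('pics/scene3.png',cv2.resize(optics.grab_frame('scene')[140:280,220:420],None,fx=4,fy=4)[:600])
```

```text
9.6 [497.1802787  215.13976826  54.86124976] [-4.87727806 -1.6754073  12.06707142]
```

View pics/scene3.png

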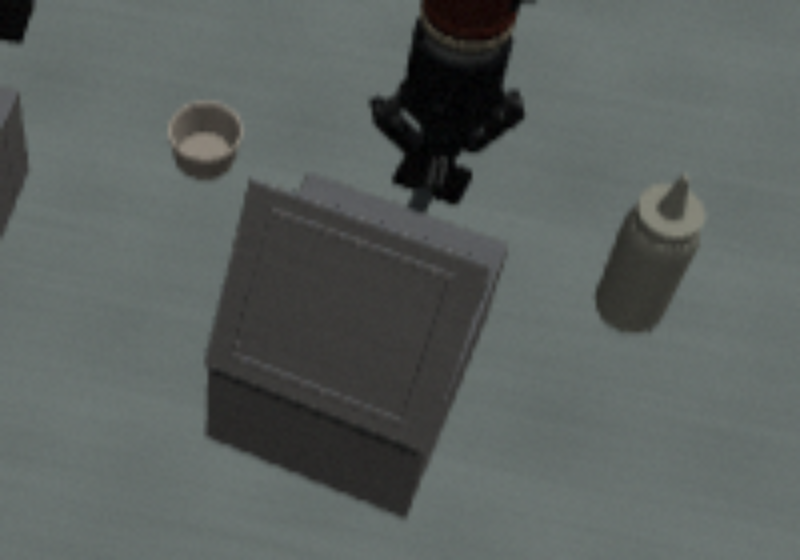

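Run:
```python
from h import *
from bench import optics
S=optics.camera_model('scene')
# fit bin from shut corners & pad, then angle
g=lambda x,y:(155+y/5,250+x/5)
obs0=[g(378,485),g(112,378)]; pad=(174.95,329.6); h=lambda x,y:(140+y/4,220+x/4)
obs1=[h(490,268),h(248,180)]; hin=[h(420,450),h(208,362)]
def pts(p,loc):
    c,s=np.cos(p[2]),np.sin(p[2]); return [[p[0]+c*x-s*y,p[1]+s*x+c*y,z] for x,y,z in loc]
def res(p):
    a=p[3]
    L=[(100,87,121),(100,-87,121),(-185,0,104)]+[(100-162*np.cos(a)+5*np.sin(a),y,118+162*np.sin(a)+5*np.cos(a)) for y in(87,-87)]
    o=np.array(obs0+[pad]+obs1); return (np.array([proj(S,q) for q in pts(p,L)])-o).ravel()
r=least_squares(res,[672,185,-.18,.9]);print(r.x,r.fun.round(1))
```

```text
[ 6.74331301e+02  1.80306309e+02 -1.96257028e-01  1.10728780e+00] [ 0.6  1.2 -0.3 -1.3 -0.5  0.3 -0.  -0.  -0.1 -0.1]
```

Fitting the lid corners in the scene view gives a lid angle of about 1.1 rad, so it is fully open. I'll hold it another 1.5 s or so.

{"op": "carry_out", "data": {"series": [[0, 0.05, 0.15, 0, 0], [0, 0.05, 0.15, 0, 0], [0, 0.05, 0.15, 0, 0], [0, 0.05, 0.15, 0, 0], [0, 0.05, 0.15, 0, 0], [0, 0.05, 0.15, 0, 0], [0, 0.05, 0.15, 0, 0], [0, 0.05, 0.15, 0, 0], [0, 0.05, 0.15, 0, 0], [0, 0.05, 0.15, 0, 0], [0, 0.05, 0.15, 0, 0], [0, 0.05, 0.15, 0, 0], [0, 0.05, 0.15, 0, 0], [0, 0.05, 0.15, 0, 0], [0, 0.05, 0.15, 0, 0]]}}

```text
t: 11.15
tool_pos: [497.2, 215.1, 54.9]
orientation: [-0.02, 0.807, -0.589, 0.027]
contact_force: [-4.7, -1.8, 12.9]
finger_gap: -0.1
```

{"op": "carry_out", "data": {"series": [[0, 0, 0, 0, 0], [0, 0, -0.1, 0, 0], [0, 0, -0.15, 0, 0], [0, 0, -0.15, 0, 0], [0, 0, -0.15, 0, 0], [0, 0, -0.15, 0, 0], [0, 0, -0.15, 0, 0], [0, 0, -0.15, 0, 0]]}}

```text
t: 11.95
tool_pos: [495.9, 215.3, 65.0]
orientation: [-0.02, 0.807, -0.59, 0.026]
contact_force: [-0.6, -0.9, 3.4]
finger_gap: 0.3
```

{"op": "carry_out", "data": {"series": [[0, 0, -0.12, 0, 0], [0, 0, -0.12, 0, 0], [0, 0, -0.12, 0, 0], [0, 0, -0.12, 0, 0], [0, 0, -0.12, 0, 0], [0, 0, -0.12, 0, 0], [0, 0, -0.12, 0, 0], [0, 0, -0.12, 0, 0], [0, 0, -0.12, 0, 0], [0, 0, -0.12, 0, 0]]}}

```text
t: 12.95
tool_pos: [495.8, 215.4, 79.2]
orientation: [-0.02, 0.807, -0.59, 0.027]
contact_force: [-0.3, -0.4, 5.6]
finger_gap: 0.2
```

{"op": "carry_out", "data": {"series": [[0, 0, -0.12, 0, 0], [0, 0, -0.12, 0, 0], [0, 0, -0.12, 0, 0], [0, 0, -0.12, 0, 0], [0, 0, -0.12, 0, 0], [0, 0, -0.12, 0, 0], [0, 0, -0.12, 0, 0], [0, 0, -0.12, 0, 0], [0, 0, -0.12, 0, 0], [0, 0, -0.12, 0, 0]]}}

```text
t: 13.95
tool_pos: [497.8, 215.0, 94.3]
orientation: [-0.022, 0.807, -0.589, 0.03]
contact_force: [0.1, -1.2, 5.4]
finger_gap: 0.3
```

{"op": "carry_out", "data": {"series": [[0, 0, -0.12, 0, 0], [0, 0, -0.12, 0, 0], [0, 0, -0.12, 0, 0], [0, 0, -0.12, 0, 0], [0, 0, -0.12, 0, 0], [0, 0, -0.12, 0, 0], [0, 0, -0.12, 0, 0], [0, 0, -0.12, 0, 0], [0, 0, -0.12, 0, 0], [0, 0, -0.12, 0, 0]]}}

```text
t: 14.95
tool_pos: [496.9, 214.0, 106.1]
orientation: [-0.021, 0.807, -0.589, 0.03]
contact_force: [0.6, -0.6, 0.2]
finger_gap: -0.3
```

Force is near zero at z 106, so the lever is at rest. I'll move clear upwards and then back towards the robot.

{"op": "carry_out", "data": {"series": [[0, 0, -0.3, 0, 0], [0, 0, -0.5, 0, 0], [0, 0, -1, 0, 0], [0, 0, -2, 0, 0], [0, 0, -3, 0, 0], [0, 0, -3, 0, 0], [0, 0, -2, 0, 0], [0, 2, 0, 0, 0], [0, 2, 0, 0, 0], [0, 2, 0, 0, 0], [0, 0, 0, 0, 0], [0, 0, 0, 0, 0], [0, 0, 0, 0, 0]]}}

```text
t: 16.25
tool_pos: [431.6, 196.4, 234.2]
orientation: [-0.026, 0.807, -0.589, 0.034]
contact_force: [-0.2, -0.2, -0.8]
finger_gap: 0.0
```

Run:
```python
from h import *
from bench import robot, optics, mark_of
import cv2
s=robot.sense();print(s['t'],s['tool_pos'],s['contact_force'])
a=cv2.imread('pics/scene0.png')
b=optics.grab_frame('scene')
cv2.imwrite('pics/cmp.png',np.hstack([cv2.resize(x[130:260,130:410],(400,186)) for x in (a,b)]))
S=optics.camera_model('scene')
for n in ['ramekin','squeeze_bottle','shaker']: print(n,mark_of('scene',n)[0])
t=optics.grab_frame('top');cv2.imwrite('pics/top4.png',t)
d=cv2.absdiff(a,b).max(2)[200:262,270:350]; print('bin diff',d.max(),d.mean())
```

```text
16.25 [431.55955709 196.42568374 234.18542655] [-0.20054628 -0.211068   -0.79870603]
ramekin {'point': [177.3, 273.4], 'score': 0.81}
squeeze_bottle {'point': [215.3, 376.8], 'score': 0.73}
shaker {'point': [172.3, 157.6], 'score': 0.56}
bin diff 18 3.6949596774193547
```

View pics/cmp.png

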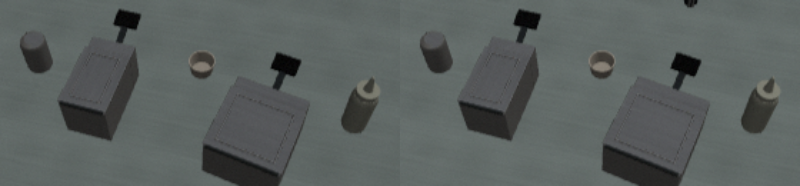

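View pics/top4.png

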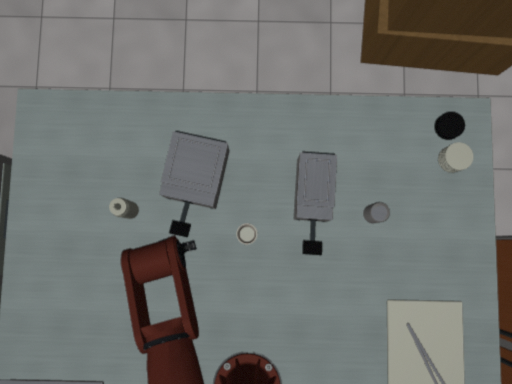

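Before and after pictures match: both lids are shut, the loose things haven't moved, and the gripper is clear.

```bash
python3 -c "
from bench import robot
print(robot.job_done())"
```

```text
the job is handed in; nothing more can be done
None
```

I pressed the wide (left) bin's lever with the shut fingers until its lid was fully open, held it, eased it shut and moved clear. The job is handed in; it gives no verdict.

- **Open:** a fit to the lid corners in the scene picture gave about 1.1 rad. I held it there more than 3 s, with about 12 N showing at the tool.
- **Shut:** the lever came up over about 3.5 s, at roughly 15 mm/s (about 0.3 rad/s at the lid, limit 1.5). Contact force was down to about 0.2 N at the top, where the lever was back at rest.
- **Final check:** before and after pictures match, with both lids shut and the bottle, shaker and ramekin where they stood. The gripper is clear at z = 234 mm with no contact force.

Two things were slightly off:
- **Pad position:** the first network marks for the pad differed by about 13 mm between cameras. Segmenting the pad in the images and the wrist view settled it.
- **Press point:** the fingers pressed about 5 mm towards the bin from the pad's centre, and the tool tilted by a few hundredths of a radian. Neither caused a problem.

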